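Restock the emergency kit tray

ROBOT

A 6-joint arm with a two-finger parallel gripper is mounted at the origin on a cart in front of the work surface, level with it; the furniture and walls round the work are solid. World frame = base frame: x ahead of the robot, y to its left, z up, the work surface at z = 0. Lengths are in m, angles in rad, forces in N, time in s.
With the tool pointing down it reaches from about 0.35 to 0.775 m from the base axis. Payload 7.3 kg.
Tool frame: the origin (TCP) lies at the centre of the arm's flange, where the gripper is bolted on; the fingertips stand 178 mm ahead of it and the grasp point (between the pads) lies 159 mm ahead of it; z points along the fingers, y is the line along which they close (so a half turn about z gives the same grasp; the last joint's range is limited). The gripper opens to 92 mm and grips with 3 to 60 N. Pads are 19 mm wide; open, the fingers measure 130 mm over their backs; the gripper's body (75 mm by 190 mm) begins 47 mm behind the grasp point.
Start: joints at [1.12, 0.342, 1.524, -0, 1.275, -0.146], TCP at [0.158, 0.501, 0.405] pointing down, gripper open.
Joint ranges: [-2.53, 2.53], [-0.77, 2.02], [0.04, 2.7], [-1, 4.14], [0.28, 2.66], [-3.11, 3.11]. Speed limits (rad/s): [2.57, 2.57, 3.14, 3.14, 3.14, 3.14].

INTERFACE

Orientations are given as [roll, pitch, yaw] about the fixed x, y, z axes, in that order (R = Rz(yaw) Ry(pitch) Rx(roll)).
In Python, from cell import telemetry, vision, ticket gives the robot as it stands.
- The arm moves only by the shell command python3 -m crank 'ROWS' [FORCE]. ROWS is JSON, a list of rows, each a list of 5 numbers: the gripper command: -1 is shut, 1 is fully open, values between are in proportion, then the shift along the tool's x, y, z in mm, then the turn about the tool's z in rad. In form: [[fingers, dx, dy, dz, roll], ...]. A call has 1 to 12 rows; each row is the pose to reach, as a shift and turn from the pose commanded when the call began, along the tool's axes at that moment; what a row does not reach only later rows make up. A row lasts 1/12 s, in which the tool goes at most 41.7 mm and 7.16 degrees, less where a joint would pass 70% of its speed; a pose out of reach is approached as far as the arm can. A call with a gripper value outside its range is refused whole. The fingers move at their own pace and stop on an object; FORCE is the grip in N (left out, the last holds). Time passes only in rows, so rows that repeat a pose let the fingers close. It gives the time, the measured TCP pose, the force, the opening and the grip force at its end, in the units of the state.
- telemetry.observe(): the state, without advancing time (a new reading comes with each control period).
- vision.read_camera(name): name is "scene" or "top" or "wrist"; returns (picture, depth): 420x560x3 uint8, red, green, blue; 420x560 float32, m along the optical axis (not along the pixel's ray), 0 where there is no reading.
- vision.get_calibration(name): a dict with "camera_matrix" (3x3 intrinsics, pixels), "rvec" (rotation vector, rad) and "tvec" (3), from world to camera coordinates, as OpenCV has them. Camera axes: x right, y down, z forward; pixel columns grow to the right and rows downward; lengths in m; the calibration is good to about 2 mm. The wrist camera is an equidistant fisheye: a pixel r from the principal point sees the ray r / f radians off the axis. A picture is of the moment at which its call begins: read the wrist's pose just before it. get_calibration takes no time and is no camera call; for the wrist camera it gives the pose at the moment of the call.
- ticket.hand_in(): hands the job in; it is judged then, once.
The state is a dict: "time": time; "qpos": joint angles; "qvel": joint speeds; "joint_efforts": joint torques, N m; "tool_pos": TCP position; "tool_rot": TCP orientation; "contact_force": force on the tool from outside, world axes, zero at the start; "torque": the same for the moment, N m; "opening": finger opening in m; "grip_force": force on a finger pad.
Only numpy, scipy, OpenCV 4.12 (cv2) and the standard library are available. Lean on these libraries where they do the work, as an engineer would, in place of code of your own. Each camera call takes 0.05 s, during which the arm holds its last target. There are 200 camera calls.

TASK

The ward's emergency kit has come back to the pharmacy. Stand the out-of-date bottle that is still in the foam tray upright on the floor of the returns basket at the right of the tray, and restock the tray with the fresh amber bottle, the vial and the two upright cartons from the left of the table, each standing upright and fully down in the foam cut-out that matches its outline and size.

Things in the scene. Friction and masses are not known exactly. Their poses are not given: they have to be found in the camera images.
- old_bottle: The out-of-date tablet bottle: round white screw-cap bottle, 43 mm across, 77 mm tall, origin at the centre of its underside, z up. At the start it is the only thing in the kit tray, standing in the larger round cut-out. About 60 g.
- fresh_bottle: The fresh tablet bottle: round amber screw-cap bottle with a white cap, 43 mm across, 77 mm tall, origin at the centre of its underside, z up. Stands loose on the table at the left. About 60 g.
- vial: The injection vial: slim round amber glass vial with a paper label and a metal-rimmed grey cap, 28 mm across up to 47 mm height, then a 20 mm wide neck and cap, 66 mm tall in all; origin at the centre of its underside, z up. Stands loose on the table at the left. About 50 g.
- big_carton: The larger carton: upright tablet carton, 30 x 95 mm on plan, 75 mm tall. Origin at the centre of its underside, x across the thin side, y along the long side, z up. Stands loose on the table at the left. About 65 g.
- small_carton: The smaller carton: upright tablet carton, 20 x 60 mm on plan, 75 mm tall. Origin at the centre of its underside, x across the thin side, y along the long side, z up. Stands loose on the table at the left. About 27 g.
- foam_bottle: Black foam insert, 88 x 128 x 20 mm, origin at its underside's centre, z up; lies with three others, two by two in changing order, in a shallow white tray (rim 25 mm, foam top 23 mm above the table). Cut-out centred on the origin, upright walls, 16 mm deep, its floor 4 mm above the origin: the larger round one, 55 mm across.
- foam_vial: Black foam insert, 88 x 128 x 20 mm, origin at its underside's centre, z up; lies with three others, two by two in changing order, in a shallow white tray (rim 25 mm, foam top 23 mm above the table). Cut-out centred on the origin, upright walls, 16 mm deep, its floor 4 mm above the origin: the smaller round one, 40 mm across.
- foam_big_carton: Black foam insert, 88 x 128 x 20 mm, origin at its underside's centre, z up; lies with three others, two by two in changing order, in a shallow white tray (rim 25 mm, foam top 23 mm above the table). Cut-out centred on the origin, upright walls, 16 mm deep, its floor 4 mm above the origin: the larger rectangle, 42 mm along x by 107 mm along y.
- foam_small_carton: Black foam insert, 88 x 128 x 20 mm, origin at its underside's centre, z up; lies with three others, two by two in changing order, in a shallow white tray (rim 25 mm, foam top 23 mm above the table). Cut-out centred on the origin, upright walls, 16 mm deep, its floor 4 mm above the origin: the smaller rectangle, 32 mm along x by 72 mm along y.
- basket: Returns basket: open slotted plastic basket at the right of the tray, fixed, 203 mm (its x) by 283 mm (its y) over the rim, 89 mm tall; origin at its underside's centre, z up. Floor 2 mm above the table; clear inside 136 mm (x) by 216 mm (y). A spent blister strip, 5 mm thick, lies on the floor at the +y end (beyond y = 58 mm); the rest is empty.
There are look-alikes about, which are no part of the job. What is shaped like the old_bottle but pink is not meant.

How it is judged:
By the outcome, as a careful person would: the job done as asked, in the order asked, and still so for the second after the job is handed in, with the robot touching nothing.
It also fails if it takes over 120 s, if anything falls off the work surface, if the arm or the gripper's body presses on something with over 40 N, if the wrist force passes 120 N, or if a joint passes its speed limit or range.

## Working session

There is one attempt and no reset: what is moved stays moved. The work goes in short steps, Python scripts to look and compute and a shell command to move; the robot and the scene stay as the last step left them, time stands still between calls to the robot, and variables do not carry over. Pictures are saved under pics/ and viewed, at most 14 in all, crops included, and the job is handed in when it is done.

```bash
mkdir -p pics; ls
cat > h.py <<'E'
import numpy as np,cv2
from cell import telemetry,vision,ticket
def cal(n):
    c=vision.get_calibration(n);K=np.array(c["camera_matrix"],float);R=cv2.Rodrigues(np.array(c["rvec"],float))[0];t=np.array(c["tvec"],float).ravel();return K,R,t
def cloud(n):
    K,R,t=cal(n);p,d=vision.read_camera(n)
    v,u=np.mgrid[:d.shape[0],:d.shape[1]]
    X=np.stack([(u-K[0,2])/K[0,0]*d,(v-K[1,2])/K[1,1]*d,d],-1)
    W=(X-t)@R; W[d==0]=np.nan
    return p,d,W
def save(n,p): cv2.imwrite('pics/'+n+'.png',cv2.cvtColor(p,cv2.COLOR_RGB2BGR))
E
python3 - <<'E'
from h import *
for n in("top","scene"):
    p,d,W=cloud(n);save(n+'0',p);np.savez(n+'0.npz',p=p,d=d,W=W)
    K,R,t=cal(n);print(n,K.tolist(),-R.T@t)
s=telemetry.observe();print(s)
E
```

```text
pics
top [[415.7241375245203, 0.0, 286.6369842092595], [0.0, 415.7241375245203, 206.5118225883823], [0.0, 0.0, 1.0]] [ 0.39088669 -0.00304812  1.4043921 ]
scene [[436.705899044588, 0.0, 280.73464175336574], [0.0, 436.705899044588, 210.08652188045008], [0.0, 0.0, 1.0]] [ 0.09691033 -0.53278631  0.84549005]
{'time': 0.1, 'qpos': array([ 1.11998929e+00,  3.42624889e-01,  1.52493045e+00, -1.02107717e-05,
        1.27539375e+00, -1.46001705e-01]), 'qvel': array([ 0.00099058, -0.0012853 , -0.00088386,  0.00116064,  0.00141559,
        0.00099   ]), 'joint_efforts': array([ 2.62125206e-03, -4.32011998e+01, -2.44695622e+01,  7.21560745e-02,
        5.26500132e-02, -6.22487005e-05]), 'tool_pos': array([0.1574814 , 0.5006907 , 0.40412578]), 'tool_rot': array([-3.14024923e+00, -1.87677645e-04,  2.83679018e+00]), 'contact_force': array([-0.03004788,  0.39782023,  0.09229034]), 'torque': array([-0.01251198, -0.00975816,  0.01249995]), 'grip_force': 0.0, 'opening': 0.0916796844997241}
```

View pics/top0.png

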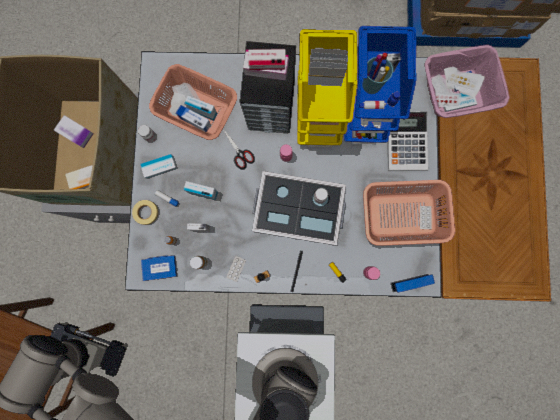

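View pics/scene0.png

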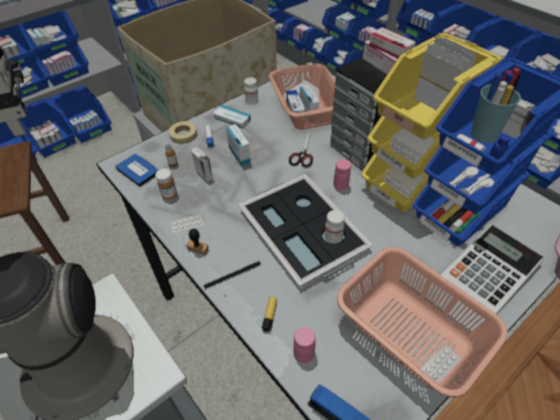

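Run:
```python
from h import *
a=np.load('scene0.npz');b=np.load('top0.npz')
c1=cv2.resize(a['p'][70:260,100:380],None,fx=2.8,fy=2.8,interpolation=cv2.INTER_CUBIC)[:300*2]
save('z1',c1)
c2=cv2.resize(b['p'][110:290,125:355],None,fx=3.3,fy=3.3,interpolation=cv2.INTER_CUBIC)
save('z2',c2)
W=b['W']
g=cv2.cvtColor(b['p'],cv2.COLOR_RGB2GRAY)
# raised blobs in the top view
Z=np.nan_to_num(W[...,2]);print('table z',np.median(Z[200:240,150:180]))
m=((Z>0.03)&(Z<0.2)).astype(np.uint8)
n,l,s,ce=cv2.connectedComponentsWithStats(m)
for i in range(1,n):
    if 8<s[i,4]<2000:
        top=np.quantile(Z[l==i],.9);k=(l==i)&(Z>top-.008)
        print(s[i],ce[i].round(),'top',top.round(3),'ctr',np.mean(W[k],0).round(3),'rect',[np.round(x,3) for x in cv2.minAreaRect(W[k][:,:2].astype(np.float32)*1000)])
```

```text
table z 0.0018259074249219178
[242  69  53  64 853] [269. 119.] top 0.186 ctr [0.834 0.071 0.188] rect [array([865.359,  38.975]), array([104.125, 206.391]), np.float64(39.801)]
[298  70   1   9   9] [298.  74.] top 0.123 ctr [ 0.989 -0.02   0.121] rect [array([988.314, -20.394]), array([28.958,  0.152]), np.float64(0.963)]
[ 297   84  109   62 1625] [346. 129.] top 0.173 ctr [ 0.793 -0.178  0.173] rect [array([ 803.274, -175.295]), array([ 45.983, 306.393]), np.float64(4.651)]
[406 111  21  14 135] [417. 116.] top 0.036 ctr [ 0.889 -0.43   0.033] rect [array([ 888.135, -426.968]), array([40.662, 77.983]), np.float64(12.959)]
[138 125  17  16 191] [146. 132.] top 0.081 ctr [0.804 0.485 0.078] rect [array([803.658, 485.582]), array([38.767, 37.272]), np.float64(47.367)]
[280 144  13  16 161] [286. 152.] top 0.08 ctr [0.748 0.015 0.077] rect [array([749.657,  15.006]), array([38.469, 36.168]), np.float64(0.819)]
[184 181  32  18 329] [199. 190.] top 0.079 ctr [0.613 0.294 0.076] rect [array([612.877, 295.247]), array([95.702, 30.03 ]), np.float64(76.806)]
[314 188  14  15 160] [320. 19
[... 448 characters left out ...]
.081 ctr [0.377 0.291 0.078] rect [array([377.054, 291.386]), array([36.381, 37.163]), np.float64(68.632)]
[364 266  16  14 174] [372. 273.] top 0.08 ctr [ 0.356 -0.271  0.077] rect [array([ 355.822, -270.264]), array([38.253, 37.835]), np.float64(87.596)]
[257 273   8   8  54] [260. 277.] top 0.074 ctr [0.336 0.086 0.071] rect [array([336.218,  86.378]), array([21.762, 19.19 ]), np.float64(2.789)]
[393 274  42  18 399] [414. 283.] top 0.054 ctr [ 0.324 -0.402  0.051] rect [array([ 326.104, -409.289]), array([ 30.309, 124.401]), np.float64(14.746)]
[261 360  43  39 343] [275. 373.] top 0.161 ctr [0.041 0.045 0.171] rect [array([51.865, 17.785]), array([ 30.963, 145.406]), np.float64(36.267)]
```

View pics/z1.png

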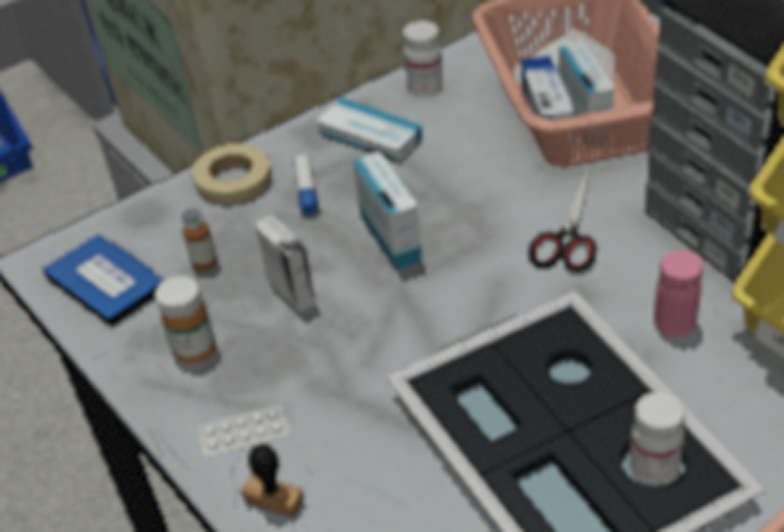

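View pics/z2.png

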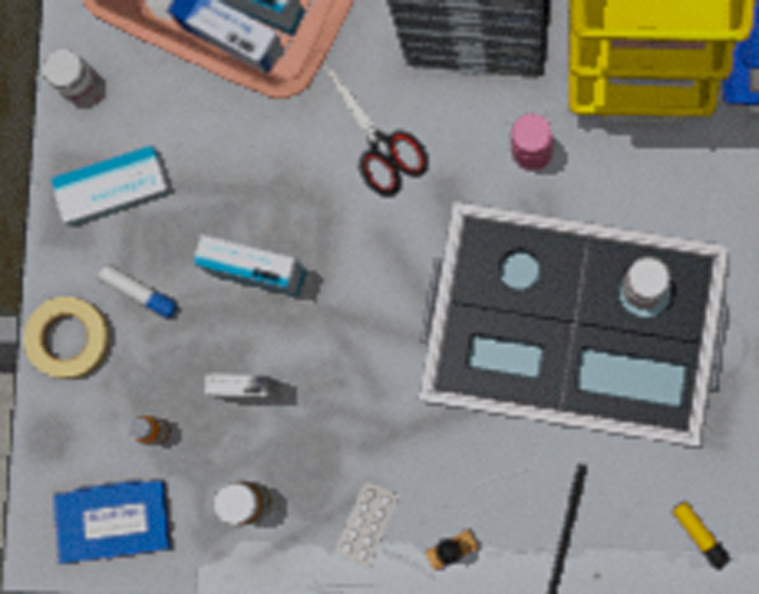

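```bash
cat >> h.py <<'E'
def plane(n,uv,z):
    K,R,t=cal(n);uv=np.atleast_2d(np.asarray(uv,float));r=np.c_[(uv-[K[0,2],K[1,2]])/[K[0,0],K[1,1]],np.ones(len(uv))]@R
    c=-R.T@t;return (c+r*((z-c[2])/r[:,2])[:,None])[:,:2]
def goto(x,y,z,yaw):
    s=telemetry.observe();p=s['tool_pos'];w=s['tool_rot'][2];d=np.array([x,y,z])-p
    r=-((yaw-w+np.pi)%(2*np.pi)-np.pi)
    print('t %.1f'%s['time'],'mm dx %.0f dy %.0f dz %.0f roll %.3f (alt %.3f)'%(1000*(d[0]*np.cos(w)+d[1]*np.sin(w)),1000*(d[0]*np.sin(w)-d[1]*np.cos(w)),-1000*d[2],r,r-np.sign(r)*np.pi),'q6 %.2f'%s['qpos'][5],'open %.3f'%s['opening'])
E
python3 - <<'E'
from h import *
b=np.load('top0.npz');p=b['p'];W=b['W'];hsv=cv2.cvtColor(p,cv2.COLOR_RGB2HSV)
sub=np.zeros(p.shape[:2],bool);sub[168:248,248:352]=1
def big(m,k=None):
    m=m.astype(np.uint8)
    if k: m=cv2.morphologyEx(m,cv2.MORPH_CLOSE,np.ones((k,k)))
    n,l,s,c=cv2.connectedComponentsWithStats(m);i=1+np.argmax(s[1:,4]);return l==i
dark=big(sub&(hsv[...,2]<75),3)
cn=max(cv2.findContours(dark.astype(np.uint8),0,2)[0],key=cv2.contourArea).reshape(-1,2)
print('foam',cv2.minAreaRect((plane("top",cn,.023)*1000).astype(np.float32)))
rect=cv2.minAreaRect((plane("top",cn,.023)*1000).astype(np.float32))
# holes: bluish inside foam
hull=np.zeros(p.shape[:2],np.uint8);cv2.fillConvexPoly(hull,cv2.convexHull(cn.reshape(-1,1,2).astype(np.int32)),1)
inn=cv2.erode(hull,np.ones((7,7)))>0
m=(inn&(hsv[...,2]>100)).astype(np.uint8)
n,l,s,c=cv2.connectedComponentsWithStats(m)
for i in range(1,n):
    if s[i,4]>20:
        q=np.argwhere(l==i)[:,::-1];print(s[i],'hole',cv2.minAreaRect((plane("top",q,.012)*1000).astype(np.float32)))
# tray white outline
for ang in [0]:
    pass
# basket
sub=np.zeros(p.shape[:2],bool);sub[165:260,350:465]=1
o=big(sub&(hsv[...,1]>60)&(np.abs(hsv[...,0].astype(int)-8)<9),3)
cn=max(cv2.findContours(o.astype(np.uint8),0,2)[0],key=cv2.contourArea).reshape(-1,2)
print('basket',cv2.minAreaRect((plane("top",cn,.089)*1000).astype(np.float32)))
fl=(np.nan_to_num(W[...,2],nan=1)<.04)&o
P=W[190:235,380:440].reshape(-1,3);print('basket z hist',np.histogram(P[:,2],[-.1,0,.004,.007,.01,.02,.05,.08,.1]))
E
```

```text
foam ((566.2089233398438, -33.48054504394531), (254.50924682617188, 176.76824951171875), 81.82147216796875)
[277 187  12  11  96] hole ((619.29833984375, 23.482900619506836), (33.844764709472656, 36.261962890625), 46.62342071533203)
[313 188  15  18 172] hole ((606.70068359375, -104.50917053222656), (42.88811492919922, 60.25315856933594), 66.99546813964844)
[268 212  22  12 193] hole ((529.93310546875, 35.78268051147461), (71.50321960449219, 31.078166961669922), 82.48088073730469)
[300 216  33  17 376] hole ((511.98065185546875, -91.78984832763672), (105.66746520996094, 40.489646911621094), 81.79833221435547)
basket ((559.3567504882812, -396.00146484375), (322.3576354980469, 305.2431945800781), 88.2062759399414)
basket z hist (array([ 590, 1059,  431,  175,  177,  248,    4,    0]), array([-0.1  ,  0.   ,  0.004,  0.007,  0.01 ,  0.02 ,  0.05 ,  0.08 ,
        0.1  ]))
```

Run:
```python
from h import *
b=np.load('top0.npz');W=b['W'];sub=np.zeros(W.shape[:2],bool);sub[168:260,352:465]=1
k=sub&(W[...,2]>.08)&(W[...,2]<.105)
m=cv2.morphologyEx(k.astype(np.uint8),cv2.MORPH_CLOSE,np.ones((3,3)));n,l,s,c=cv2.connectedComponentsWithStats(m);i=1+np.argmax(s[1:,4])
q=W[(l==i)&k];print(len(q),cv2.minAreaRect((q[:,:2]*1000).astype(np.float32)),np.median(q[:,2]))
c2=cv2.resize(b['p'][165:260,345:470],None,fx=5,fy=5,interpolation=cv2.INTER_CUBIC);save('bask',c2)
goto(.604,-.102,.30,np.pi+np.radians(81.8)-np.pi/2*0)
s=telemetry.observe();print(s['qpos'])
```

```text
1233 ((551.084716796875, -381.1663513183594), (203.12411499023438, 284.90521240234375), 3.7161591053009033) 0.0886663622005286
t 0.1 mm dx -607 dy -441 dz 104 roll -1.732 (alt 1.409) q6 -0.15 open 0.092
[ 1.11998929e+00  3.42624889e-01  1.52493045e+00 -1.02107717e-05
  1.27539375e+00 -1.46001705e-01]
```

View pics/bask.png

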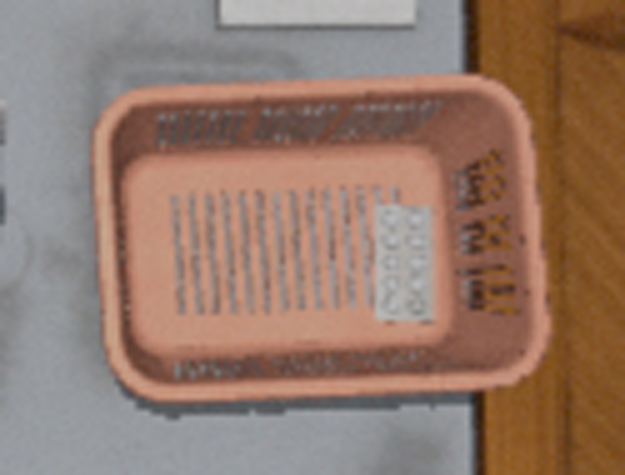

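```bash
python3 -c "
from h import *
goto(.604,-.102,.30,np.radians(171.8))"; ls -la; python3 -m crank --help 2>&1 | head -5
```

```text
t 0.1 mm dx -607 dy -441 dz 104 roll -0.162 (alt 2.980) q6 -0.15 open 0.092
total 14264
drwxr-xr-x  3 agent agent    4096 Dec  4 00:15 .
drwxr-xr-x 23 root  root     4096 Dec  4 00:15 ..
-rw-r--r--  1 agent agent    1105 Dec  4 00:17 h.py
drwxr-xr-x  2 agent agent    4096 Dec  4 00:17 pics
-rw-r--r--  1 agent agent 7291924 Dec  4 00:15 scene0.npz
-rw-r--r--  1 agent agent 7291924 Dec  4 00:15 top0.npz
invalid input: not JSON, or not a number
```

```bash
python3 -m crank '[[1,-607,-441,104,-0.162],[1,-607,-441,104,-0.162],[1,-607,-441,104,-0.162],[1,-607,-441,104,-0.162],[1,-607,-441,104,-0.162],[1,-607,-441,104,-0.162],[1,-607,-441,104,-0.162],[1,-607,-441,104,-0.162],[1,-607,-441,104,-0.162],[1,-607,-441,104,-0.162],[1,-607,-441,104,-0.162],[1,-607,-441,104,-0.162]]' 10;  python3 -c "
from h import *
goto(.604,-.102,.30,np.radians(171.8))"
```

```text
time: 1.1
tool_pos: [0.4513, 0.1034, 0.3361]
tool_rot: [3.141, -0.0, 2.999]
contact_force: [0.3, 0.4, 0.7]
opening: 0.0918
grip_force: 0.0
t 1.1 mm dx -180 dy -182 dz 36 roll 0.000 (alt -3.142) q6 -1.37 open 0.092
```

```bash
python3 -m crank '[[1,-180,-182,36,0],[1,-180,-182,36,0],[1,-180,-182,36,0],[1,-180,-182,36,0],[1,-180,-182,36,0],[1,-180,-182,36,0],[1,-180,-182,36,0],[1,-180,-182,36,0],[1,-180,-182,36,0]]';  python3 -c "
from h import *
goto(.604,-.102,.30,np.radians(171.8))
p,d=vision.read_camera('wrist');save('w1',p);print(cal('wrist'))
goto(.604,-.102,.214,np.radians(171.8))"
```

```text
time: 1.85
tool_pos: [0.6024, -0.1002, 0.2996]
tool_rot: [3.141, -0.002, 2.998]
contact_force: [-0.2, -0.2, -0.3]
opening: 0.0916
grip_force: 0.0
t 1.9 mm dx -2 dy -2 dz -0 roll -0.001 (alt 3.141) q6 -1.72 open 0.092
(array([[325.1922621 ,   0.        , 275.12798069],
       [  0.        , 325.1922621 , 211.9279239 ],
       [  0.        ,   0.        ,   1.        ]]), array([[ 1.42447736e-01,  9.89801843e-01,  9.76880997e-04],
       [ 9.52072345e-01, -1.37287644e-01,  2.73331946e-01],
       [ 2.70678578e-01, -3.80054556e-02, -9.61919276e-01]]), array([ 0.01417169, -0.59251251,  0.123184  ]))
t 1.9 mm dx -2 dy -2 dz 86 roll 0.001 (alt -3.141) q6 -1.72 open 0.092
```

View pics/w1.png

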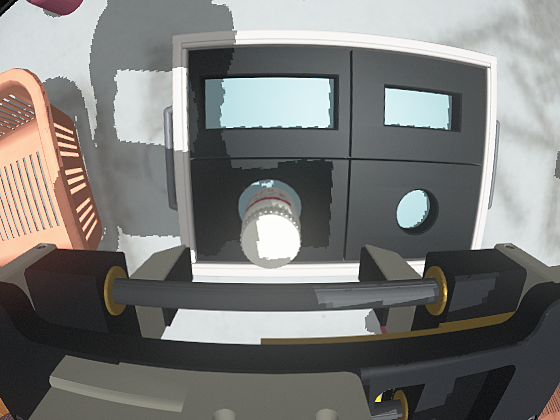

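```bash
python3 -m crank '[[1,-2,-2,30,0],[1,-2,-2,60,0],[1,-2,-2,86,0],[1,-2,-2,86,0],[1,-2,-2,86,0],[-1,-2,-2,86,0],[-1,-2,-2,86,0],[-1,-2,-2,86,0],[-1,-2,-2,86,0],[-1,-2,-2,86,0],[-1,-2,-2,86,0],[-1,-2,-2,86,0]]' 12;  python3 -c "
from h import *
print(telemetry.observe()['grip_force'])
goto(.604,-.102,.214,np.radians(171.8))"
```

```text
time: 2.9
tool_pos: [0.6045, -0.1027, 0.2147]
tool_rot: [3.142, 0.0, 2.999]
contact_force: [-0.2, 0.8, 1.1]
opening: 0.0498
grip_force: 0.0
0.0
t 2.9 mm dx 1 dy 1 dz 1 roll 0.000 (alt -3.141) q6 -1.72 open 0.050
```

```bash
python3 -m crank '[[-1,0,0,0,0],[-1,0,0,0,0],[-1,0,0,0,0],[-1,0,0,-30,0],[-1,0,0,-60,0],[-1,0,0,-95,0],[-1,0,0,-130,0],[-1,0,0,-130,0]]';  python3 -c "
from h import *
goto(.550,-.355,.345,np.radians(183.7))"
```

```text
time: 3.57
tool_pos: [0.6058, -0.1029, 0.3521]
tool_rot: [-3.14, 0.013, 2.999]
contact_force: [1.5, -0.1, -0.0]
opening: 0.0426
grip_force: 12.0
t 3.6 mm dx 19 dy -257 dz 7 roll -0.207 (alt 2.934) q6 -1.72 open 0.043
```

```bash
python3 -m crank '[[-1,19,-257,0,-0.207],[-1,19,-257,0,-0.207],[-1,19,-257,0,-0.207],[-1,19,-257,0,-0.207],[-1,19,-257,0,-0.207],[-1,19,-257,0,-0.207],[-1,19,-257,0,-0.207],[-1,19,-257,0,-0.207],[-1,19,-257,0,-0.207],[-1,19,-257,0,-0.207],[-1,19,-257,0,-0.207]]';  python3 -c "
from h import *
goto(.550,-.355,.211,np.radians(183.7))
p,d=vision.read_camera('wrist');save('w2',p)"
```

```text
time: 4.48
tool_pos: [0.5498, -0.3526, 0.3444]
tool_rot: [3.141, -0.0, -3.075]
contact_force: [-0.2, 0.7, -0.9]
opening: 0.043
grip_force: 12.0
t 4.5 mm dx -0 dy -2 dz 133 roll 0.002 (alt -3.140) q6 -2.32 open 0.043
```

View pics/w2.png

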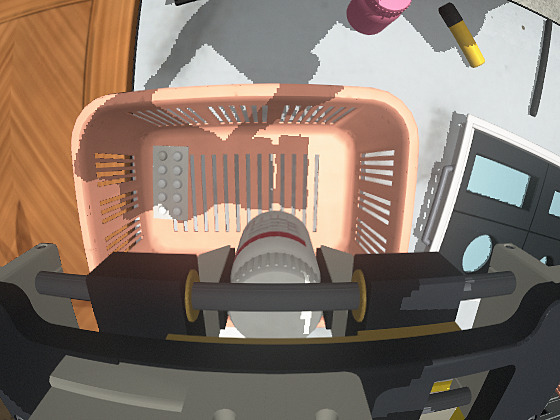

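```bash
python3 -m crank '[[-1,0,0,35,0],[-1,0,0,70,0],[-1,0,0,100,0],[-1,0,0,120,0],[-1,0,0,127,0],[-1,0,0,130,0],[-1,0,0,133,0],[-1,0,0,133,0],[-1,0,0,133,0]]';  python3 -c "
from h import *
goto(.550,-.355,.211,np.radians(183.7))"
```

```text
time: 5.28
tool_pos: [0.5497, -0.3544, 0.2131]
tool_rot: [-3.14, 0.002, -3.077]
contact_force: [-0.7, 0.1, -0.7]
opening: 0.0428
grip_force: 12.0
t 5.3 mm dx -0 dy -1 dz 2 roll -0.000 (alt 3.142) q6 -2.33 open 0.043
```

```bash
python3 -m crank '[[-1,0,0,1,0],[-1,0,0,2,0],[-1,0,0,3,0],[0.5,0,0,3,0],[0.5,0,0,3,0],[0.5,0,0,3,0],[0.5,0,0,3,0],[0.5,0,0,3,0],[0.5,0,0,3,0]]';  python3 -m crank '[[0.5,0,0,-20,0],[0.5,0,0,-50,0],[0.5,0,0,-90,0],[1,0,0,-130,0],[1,0,0,-150,0],[1,0,0,-150,0]]'; python3 -c "
from h import *
p,d=vision.read_camera('wrist');save('w3',p)
goto(.377,.291,.345,np.radians(160))"
```

```text
time: 6.03
tool_pos: [0.5492, -0.3543, 0.2084]
tool_rot: [3.141, -0.0, -3.077]
contact_force: [0.0, 0.0, 0.1]
opening: 0.0685
grip_force: 0.0
time: 6.53
tool_pos: [0.5498, -0.3547, 0.3651]
tool_rot: [-3.134, 0.008, -3.077]
contact_force: [0.7, -0.6, 1.0]
opening: 0.0844
grip_force: 0.0
t 6.6 mm dx 131 dy 655 dz 17 roll 0.413 (alt -2.728) q6 -2.33 open 0.088
```

View pics/w3.png

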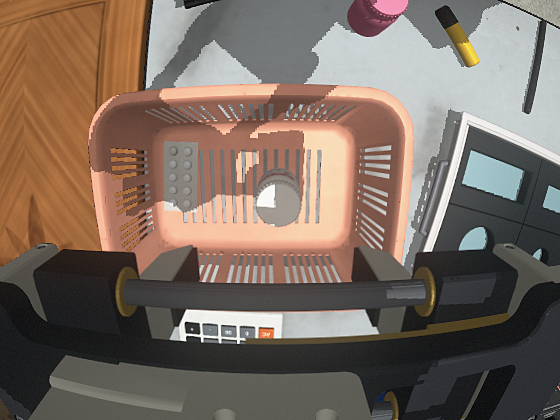

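```bash
python3 -m crank '[[1,131,655,17,0.207],[1,131,655,17,0.207],[1,131,655,17,0.207],[1,131,655,17,0.207],[1,131,655,17,0.207],[1,131,655,17,0.207],[1,131,655,17,0.207],[1,131,655,17,0.207],[1,131,655,17,0.207],[1,131,655,17,0.207],[1,131,655,17,0.207],[1,131,655,17,0.207]]';  python3 -c "
from h import *
goto(.377,.291,.30,np.radians(171.8))"
```

```text
time: 7.58
tool_pos: [0.4184, 0.1302, 0.3444]
tool_rot: [-3.141, -0.003, 2.998]
contact_force: [1.0, 0.2, 0.8]
opening: 0.0917
grip_force: 0.0
t 7.6 mm dx 64 dy 153 dz 44 roll -0.000 (alt 3.142) q6 -1.30 open 0.092
```

```bash
python3 -m crank '[[1,64,153,44,0],[1,64,153,44,0],[1,64,153,44,0],[1,64,153,44,0],[1,64,153,44,0],[1,64,153,44,0],[1,64,153,44,0]]';  python3 -c "
from h import *
p,d=vision.read_camera('wrist');save('w4',p)
goto(.377,.291,.207,np.radians(171.8))"
```

```text
time: 8.17
tool_pos: [0.3779, 0.2888, 0.3008]
tool_rot: [-3.14, -0.002, 3.0]
contact_force: [1.3, -1.0, -0.4]
opening: 0.0917
grip_force: 0.0
t 8.2 mm dx 2 dy 3 dz 94 roll 0.000 (alt -3.142) q6 -0.94 open 0.092
```

View pics/w4.png

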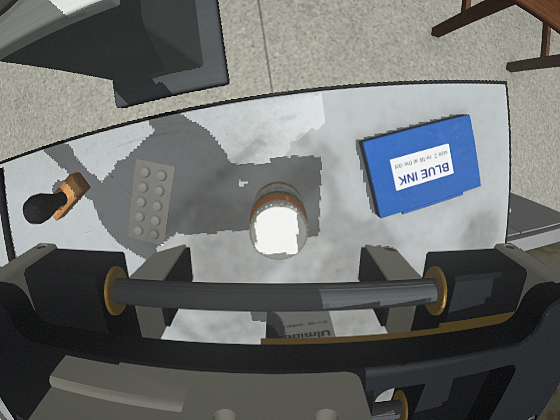

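```bash
python3 -m crank '[[0.55,2,3,30,0],[0.55,2,3,50,0],[0.55,2,3,80,0],[0.55,2,3,94,0],[0.5,2,3,94,0],[-1,2,3,94,0],[-1,2,3,94,0],[-1,2,3,94,0],[-1,2,3,94,0],[-1,2,3,94,0],[-1,2,3,94,0],[-1,2,3,94,0]]' 12;  python3 -m crank '[[-1,0,0,0,0],[-1,0,0,-30,0],[-1,0,0,-70,0],[-1,0,0,-110,0],[-1,0,0,-130,0],[-1,0,0,-130,0]]';python3 -c "
from h import *
goto(.6007,-.1031,.335,np.radians(171.8))"
```

```text
time: 9.22
tool_pos: [0.3771, 0.2924, 0.2088]
tool_rot: [3.141, 0.002, 2.999]
contact_force: [0.5, -2.9, 7.5]
opening: 0.043
grip_force: 12.0
time: 9.72
tool_pos: [0.3775, 0.293, 0.3428]
tool_rot: [3.135, 0.008, 2.999]
contact_force: [0.3, 0.9, -0.1]
opening: 0.043
grip_force: 12.0
t 9.7 mm dx -277 dy -360 dz 8 roll 0.001 (alt -3.141) q6 -0.93 open 0.043
```

```bash
python3 -m crank '[[-1,-277,-360,0,0],[-1,-277,-360,0,0],[-1,-277,-360,0,0],[-1,-277,-360,0,0],[-1,-277,-360,0,0],[-1,-277,-360,0,0],[-1,-277,-360,0,0],[-1,-277,-360,0,0],[-1,-277,-360,0,0],[-1,-277,-360,0,0],[-1,-277,-360,0,0],[-1,-277,-360,0,0]]';  python3 -m crank '[[-1,0,0,20,0],[-1,0,0,40,0],[-1,0,0,40,0],[-1,0,0,40,0],[-1,0,0,40,0]]'; python3 -c "
from h import *
p,d,W=cloud('top')
goto(.6007,-.1031,.215,np.radians(171.8))
Z=np.nan_to_num(W[...,2])
p,d=vision.read_camera('wrist');save('w5',p)
"
```

```text
time: 10.72
tool_pos: [0.6016, -0.1093, 0.3361]
tool_rot: [-3.14, 0.001, 2.994]
contact_force: [-0.7, 0.3, -0.6]
opening: 0.0428
grip_force: 12.0
time: 11.13
tool_pos: [0.5999, -0.1031, 0.2982]
tool_rot: [3.142, 0.0, 2.999]
contact_force: [-0.1, -0.0, -0.2]
opening: 0.0431
grip_force: 12.0
t 11.2 mm dx -1 dy 0 dz 84 roll 0.001 (alt -3.141) q6 -1.72 open 0.043
```

View pics/w5.png

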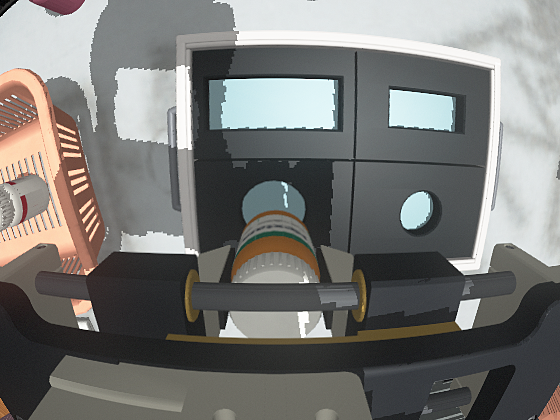

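```bash
python3 -m crank '[[-1,-1,0,35,0],[-1,-1,0,60,0],[-1,-1,0,72,0],[-1,-1,0,78,0],[-1,-1,0,82,0],[-1,-1,0,84,0],[-1,-1,0,85,0],[-1,-1,0,85,0],[-1,-1,0,85,0]]'; python3 -c "
from h import *
goto(.6007,-.1031,.215,np.radians(171.8))"
```

```text
time: 11.98
tool_pos: [0.601, -0.1035, 0.2157]
tool_rot: [-3.141, 0.002, 2.999]
contact_force: [-4.3, 0.9, 7.1]
opening: 0.0431
grip_force: 12.0
t 12.0 mm dx 0 dy 0 dz 1 roll 0.001 (alt -3.141) q6 -1.72 open 0.043
```

```bash
python3 -m crank '[[0.4,0,0,0,0],[0.4,0,0,0,0],[0.4,0,0,0,0],[0.4,0,0,0,0],[0.4,0,0,-20,0],[0.4,0,0,-50,0],[0.4,0,0,-90,0],[0.4,0,0,-100,0],[0.4,0,0,-100,0],[0.4,0,0,-100,0]]'; python3 -c "
from h import *
p,d=vision.read_camera('wrist');save('w6',p)
goto(.447,.3895,.29,np.radians(171.8))"
```

```text
time: 12.82
tool_pos: [0.6007, -0.1035, 0.3131]
tool_rot: [-3.142, 0.001, 2.999]
contact_force: [-0.0, -0.3, 0.6]
opening: 0.0643
grip_force: 0.0
t 12.9 mm dx 222 dy 466 dz 22 roll 0.000 (alt -3.141) q6 -1.72 open 0.065
```

View pics/w6.png

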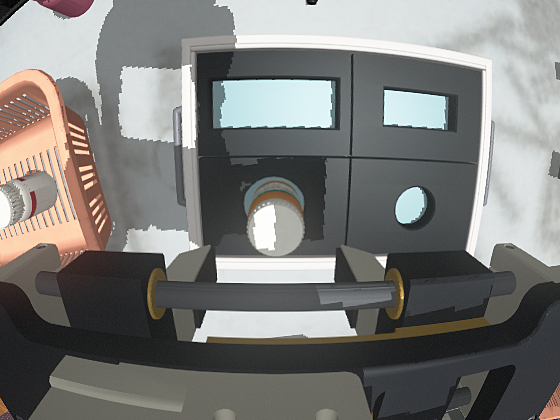

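```bash
python3 -m crank '[[0.4,222,466,0,0],[0.4,222,466,0,0],[0.4,222,466,0,0],[0.4,222,466,0,0],[0.4,222,466,0,0],[0.4,222,466,0,0],[0.4,222,466,0,0],[0.4,222,466,0,0],[0.4,222,466,0,0],[0.4,222,466,0,0],[0.4,222,466,0,0],[0.4,222,466,0,0]]';  python3 -c "
from h import *
goto(.447,.3895,.27,np.radians(171.8))"
```

```text
time: 13.87
tool_pos: [0.4508, 0.3755, 0.3107]
tool_rot: [-3.139, -0.003, 2.999]
contact_force: [0.7, 0.0, -0.0]
opening: 0.064
grip_force: 0.0
t 13.9 mm dx 6 dy 13 dz 41 roll 0.000 (alt -3.141) q6 -0.86 open 0.064
```

```bash
python3 -m crank '[[0.4,4,11,30,0],[0.4,4,11,42,0],[0.4,4,11,42,0],[0.4,4,11,42,0]]';  python3 -c "
from h import *
p,d=vision.read_camera('wrist');save('w7',p)
goto(.447,.3895,.1975,np.radians(171.8))"
```

```text
time: 14.2
tool_pos: [0.4493, 0.3851, 0.2688]
tool_rot: [-3.139, -0.003, 2.999]
contact_force: [-0.4, -1.0, 0.1]
opening: 0.0647
grip_force: 0.0
t 14.2 mm dx 3 dy 4 dz 73 roll -0.000 (alt 3.142) q6 -0.85 open 0.064
```

View pics/w7.png

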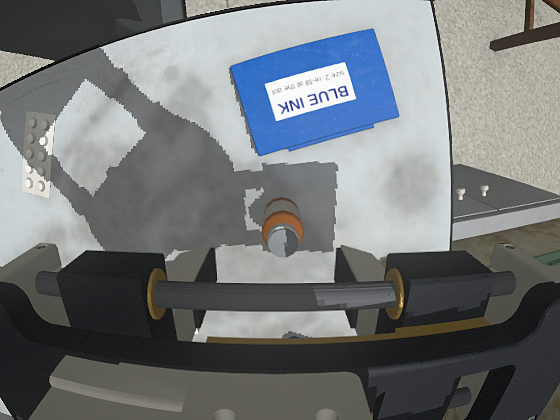

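```bash
python3 -m crank '[[0.4,3,4,20,0],[0.4,3,4,45,0],[0.4,3,4,65,0],[0.4,3,4,73,0],[0.4,3,4,73,0],[-1,3,4,73,0],[-1,3,4,73,0],[-1,3,4,73,0],[-1,3,4,73,0],[-1,3,4,73,0],[-1,3,4,73,0],[-1,3,4,73,0]]' 12;  python3 -m crank '[[-1,0,0,0,0],[-1,0,0,-1,0]]';python3 -c "
from h import *
goto(.447,.3895,.1975,np.radians(171.8))"
```

```text
time: 15.25
tool_pos: [0.4474, 0.3898, 0.1983]
tool_rot: [3.141, 0.001, 2.999]
contact_force: [-0.0, -0.8, 2.4]
opening: 0.0278
grip_force: 12.0
time: 15.42
tool_pos: [0.4472, 0.3897, 0.1988]
tool_rot: [-3.142, -0.0, 2.999]
contact_force: [0.0, 0.3, -0.1]
opening: 0.0275
grip_force: 12.0
t 15.4 mm dx 0 dy -0 dz 1 roll 0.000 (alt -3.141) q6 -0.84 open 0.028
```

```bash
python3 -m crank '[[-1,0,0,-30,0],[-1,0,0,-70,0],[-1,0,0,-110,0],[-1,0,0,-130,0],[-1,0,0,-130,0]]';python3 -c "
from h import *
goto(.6188,.0236,.30,np.radians(171.8))"
```

```text
time: 15.83
tool_pos: [0.4481, 0.3903, 0.3344]
tool_rot: [3.135, 0.007, 2.999]
contact_force: [-0.0, 1.0, -0.2]
opening: 0.0278
grip_force: 12.0
t 15.8 mm dx -221 dy -339 dz 34 roll 0.000 (alt -3.141) q6 -0.84 open 0.028
```

```bash
python3 -m crank '[[-1,-221,-339,0,0],[-1,-221,-339,0,0],[-1,-221,-339,0,0],[-1,-221,-339,0,0],[-1,-221,-339,0,0],[-1,-221,-339,0,0],[-1,-221,-339,0,0],[-1,-221,-339,0,0],[-1,-221,-339,0,0],[-1,-221,-339,0,0],[-1,-221,-339,30,0],[-1,-221,-339,30,0]]';  python3 -m crank '[[-1,0,0,0,0],[-1,0,0,0,0]]'; python3 -c "
from h import *
goto(.6188,.0236,.205,np.radians(171.8))"
```

```text
time: 16.83
tool_pos: [0.6168, 0.0207, 0.2931]
tool_rot: [-3.141, -0.009, 2.995]
contact_force: [-1.8, 0.8, -2.7]
opening: 0.0273
grip_force: 12.0
time: 17.0
tool_pos: [0.6175, 0.0236, 0.2987]
tool_rot: [3.141, -0.001, 3.0]
contact_force: [-0.9, -0.3, 0.1]
opening: 0.028
grip_force: 12.0
t 17.0 mm dx -1 dy 0 dz 94 roll 0.001 (alt -3.140) q6 -1.52 open 0.028
```

```bash
python3 -m crank '[[-1,-1,0,35,0],[-1,-1,0,65,0],[-1,-1,0,80,0],[-1,-1,0,87,0],[-1,-1,0,91,0],[-1,-1,0,93,0],[-1,-1,0,95,0],[-1,-1,0,95,0]]'; python3 -c "
from h import *
goto(.6188,.0236,.205,np.radians(171.8))"
```

```text
time: 17.67
tool_pos: [0.6194, 0.0228, 0.2053]
tool_rot: [3.141, 0.003, 2.999]
contact_force: [0.5, 0.5, 1.2]
opening: 0.0277
grip_force: 12.0
t 17.7 mm dx 1 dy 1 dz 0 roll 0.001 (alt -3.141) q6 -1.52 open 0.028
```

```bash
python3 -m crank '[[0,0,0,0,0],[0,0,0,0,0],[0,0,0,0,0],[0,0,0,-20,0],[0,0,0,-50,0],[0.3,0,0,-90,0],[0.3,0,0,-110,0],[0.3,0,0,-110,0],[0.3,0,0,-110,0]]'; python3 -c "
from h import *
p,d,W=cloud('top')
Z=np.nan_to_num(W[...,2])
for c in [(.6007,-.1031),(.55,-.355),(.613,.294),(.491,.296)]:
    k=(np.hypot(W[...,0]-c[0],W[...,1]-c[1])<.05)&(Z>.055)&(Z<.11)
    if k.sum(): top=np.quantile(Z[k],.9);j=k&(Z>top-.006);print(c,top,np.mean(W[j],0).round(4),cv2.minAreaRect((W[j][:,:2]*1000).astype(np.float32)))
goto(.613,.2945,.29,np.radians(76.8))"
```

```text
time: 18.42
tool_pos: [0.6189, 0.0225, 0.3153]
tool_rot: [3.141, 0.003, 2.999]
contact_force: [-0.0, 0.2, -0.8]
opening: 0.0593
grip_force: 0.0
(0.6007, -0.1031) 0.08706333993219334 [ 0.5995 -0.1022  0.0846] ((601.19970703125, -102.4170150756836), (38.70030212402344, 36.11184310913086), 87.1632308959961)
(0.55, -0.355) 0.08191939674208072 [ 0.5491 -0.3523  0.0796] ((549.1712646484375, -352.09527587890625), (36.29533386230469, 36.42618179321289), 89.34574127197266)
(0.613, 0.294) 0.07926428729027254 [0.6126 0.2942 0.0767] ((612.80029296875, 294.78411865234375), (95.41116333007812, 29.959871292114258), 77.0738525390625)
(0.491, 0.296) 0.07929294571566459 [0.4905 0.2967 0.0766] ((491.25140380859375, 295.8800048828125), (19.574901580810547, 58.00316619873047), 0.9415181279182434)
t 18.5 mm dx 44 dy 268 dz 24 roll 1.658 (alt -1.483) q6 -1.52 open 0.060
```

```bash
python3 -m crank '[[0.3,44,268,0,1.658],[0.3,44,268,0,1.658],[0.3,44,268,0,1.658],[0.3,44,268,0,1.658],[0.3,44,268,0,1.658],[0.3,44,268,0,1.658],[0.3,44,268,0,1.658],[0.3,44,268,0,1.658],[0.3,44,268,0,1.658],[0.3,44,268,0,1.658],[0.3,44,268,0,1.658],[0.3,44,268,0,1.658]]';  python3 -c "
from h import *
goto(.613,.2945,.28,np.radians(77))"
```

```text
time: 19.47
tool_pos: [0.613, 0.2941, 0.3112]
tool_rot: [-3.138, 0.002, 1.521]
contact_force: [-0.2, 0.4, -0.0]
opening: 0.0594
grip_force: 0.0
t 19.5 mm dx 0 dy -0 dz 31 roll 0.177 (alt -2.965) q6 0.38 open 0.059
```

```bash
python3 -m crank '[[0.3,0,0,20,0.17],[0.3,0,0,31,0.17],[0.3,0,0,31,0.17],[0.3,0,0,31,0.17]]';  python3 -c "
from h import *
goto(.613,.2945,.205,np.radians(77))
p,d=vision.read_camera('wrist');save('w8',p)"
```

```text
time: 19.8
tool_pos: [0.613, 0.2939, 0.2805]
tool_rot: [-3.138, 0.002, 1.359]
contact_force: [0.4, -0.1, -0.0]
opening: 0.0596
grip_force: 0.0
t 19.8 mm dx 1 dy -0 dz 75 roll 0.015 (alt -3.127) q6 0.55 open 0.060
```

View pics/w8.png

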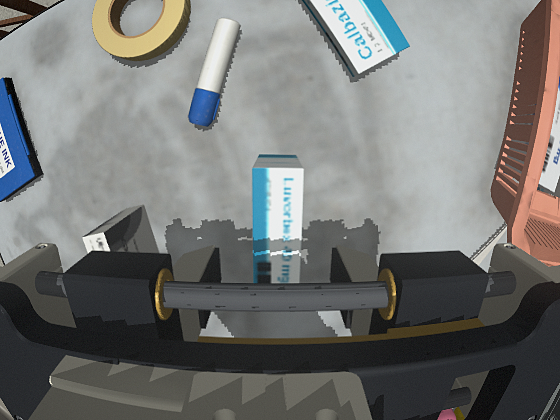

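```bash
python3 -m crank '[[0.3,0,0,30,0.015],[0.3,0,0,55,0.015],[0.3,0,0,70,0.015],[0.3,0,0,75,0.015],[0.3,0,0,75,0.015],[-1,0,0,75,0.015],[-1,0,0,75,0.015],[-1,0,0,75,0.015],[-1,0,0,75,0.015],[-1,0,0,75,0.015],[-1,0,0,75,0.015],[-1,0,0,75,0.015]]' 15;  python3 -m crank '[[-1,0,0,0,0]]';python3 -c "
from h import *
goto(.613,.2945,.205,np.radians(77))
print(telemetry.observe()['grip_force'])"
```

```text
time: 20.85
tool_pos: [0.6135, 0.2942, 0.2086]
tool_rot: [3.141, -0.001, 1.342]
contact_force: [-1.4, -0.7, 4.3]
opening: 0.0303
grip_force: 15.0
time: 20.93
tool_pos: [0.6135, 0.2941, 0.2086]
tool_rot: [3.141, -0.001, 1.342]
contact_force: [-0.8, -0.5, 6.1]
opening: 0.03
grip_force: 15.0
t 20.9 mm dx 0 dy -1 dz 4 roll -0.002 (alt 3.139) q6 0.56 open 0.030
14.997966438531876
```

```bash
python3 -m crank '[[-1,0,0,-30,0],[-1,0,0,-70,0],[-1,0,0,-110,0],[-1,0,0,-120,0],[-1,0,0,-120,0],[-1,0,0,-120,0]]';python3 -c "
from h import *
goto(.5135,-.0906,.30,np.radians(81.8))"
```

```text
time: 21.43
tool_pos: [0.6131, 0.294, 0.3272]
tool_rot: [-3.141, 0.0, 1.342]
contact_force: [0.4, 0.3, -1.2]
opening: 0.0299
grip_force: 15.0
t 21.4 mm dx -397 dy -10 dz 27 roll -0.086 (alt 3.056) q6 0.56 open 0.030
```

```bash
python3 -m crank '[[-1,-397,-10,0,-0.086],[-1,-397,-10,0,-0.086],[-1,-397,-10,0,-0.086],[-1,-397,-10,0,-0.086],[-1,-397,-10,0,-0.086],[-1,-397,-10,0,-0.086],[-1,-397,-10,0,-0.086],[-1,-397,-10,0,-0.086],[-1,-397,-10,0,-0.086],[-1,-397,-10,0,-0.086],[-1,-397,-10,0,-0.086],[-1,-397,-10,0,-0.086]]';  python3 -m crank '[[-1,0,0,15,0],[-1,0,0,27,0],[-1,0,0,27,0],[-1,0,0,27,0]]'; python3 -c "
from h import *
goto(.5135,-.0906,.2156,np.radians(81.8))
p,d=vision.read_camera('wrist');save('w9',p)"
```

```text
time: 22.43
tool_pos: [0.5127, -0.0912, 0.3255]
tool_rot: [-3.137, -0.001, 1.425]
contact_force: [1.0, 0.5, -0.2]
opening: 0.0299
grip_force: 15.0
time: 22.77
tool_pos: [0.5134, -0.089, 0.2994]
tool_rot: [-3.138, -0.001, 1.429]
contact_force: [-0.0, 0.2, -0.4]
opening: 0.0297
grip_force: 15.0
t 22.8 mm dx -2 dy 0 dz 84 roll 0.002 (alt -3.140) q6 -0.18 open 0.030
```

View pics/w9.png

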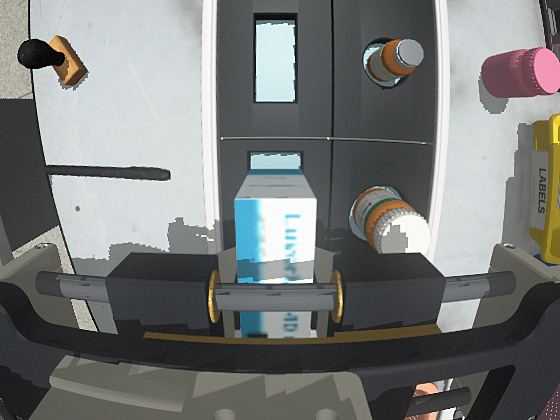

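```bash
python3 -m crank '[[-1,-2,0,30,0],[-1,-2,0,55,0],[-1,-2,0,70,0],[-1,-2,0,77,0],[-1,-2,0,81,0],[-1,-2,0,83,0],[-1,-2,0,84,0],[-1,-2,0,85,0],[-1,-2,0,85,0]]'; python3 -c "
from h import *
goto(.5135,-.0906,.2156,np.radians(81.8))"
```

```text
time: 23.57
tool_pos: [0.5135, -0.0923, 0.2165]
tool_rot: [3.14, 0.0, 1.428]
contact_force: [-0.4, 0.0, -0.5]
opening: 0.0301
grip_force: 15.0
t 23.6 mm dx 2 dy -0 dz 1 roll 0.000 (alt -3.141) q6 -0.18 open 0.030
```

```bash
python3 -m crank '[[-1,0,0,1,0],[-1,0,0,1,0],[0,0,0,1,0],[0,0,0,1,0],[0,0,0,1,0],[0,0,0,-20,0],[0,0,0,-50,0],[0,0,0,-90,0],[0,0,0,-110,0],[0,0,0,-110,0],[0,0,0,-110,0]]'; python3 -c "
from h import *
goto(.491,.2958,.32,np.radians(91.0))"
```

```text
time: 24.48
tool_pos: [0.5133, -0.0923, 0.3268]
tool_rot: [3.139, 0.0, 1.428]
contact_force: [0.0, 0.2, 0.4]
opening: 0.0457
grip_force: 0.0
t 24.5 mm dx 381 dy -77 dz 7 roll -0.160 (alt 2.981) q6 -0.18 open 0.046
```

```bash
python3 -m crank '[[0,381,-77,0,-0.16],[0,381,-77,0,-0.16],[0,381,-77,0,-0.16],[0,381,-77,0,-0.16],[0,381,-77,0,-0.16],[0,381,-77,0,-0.16],[0,381,-77,0,-0.16],[0,381,-77,0,-0.16],[0,381,-77,0,-0.16],[0,381,-77,0,-0.16],[0,381,-77,0,-0.16],[0,381,-77,0,-0.16]]';  python3 -m crank '[[0,0,0,20,0],[0,0,0,40,0],[0,0,0,40,0],[0,0,0,40,0]]'; python3 -c "
from h import *
p,d,W=cloud('scene')
Z=np.nan_to_num(W[...,2])
k=(np.hypot(W[...,0]-.491,W[...,1]-.296)<.05)&(Z>.07)&(Z<.083)
print(k.sum(),cv2.minAreaRect((W[k][:,:2]*1000).astype(np.float32)))
goto(.491,.2958,.205,np.radians(91.0))"
```

```text
time: 25.48
tool_pos: [0.4908, 0.296, 0.324]
tool_rot: [-3.139, 0.002, 1.59]
contact_force: [0.2, -0.0, -0.2]
opening: 0.0459
grip_force: 0.0
time: 25.82
tool_pos: [0.4914, 0.2941, 0.2848]
tool_rot: [-3.138, 0.002, 1.586]
contact_force: [0.5, 0.3, 0.2]
opening: 0.0456
grip_force: 0.0
127 ((490.0588073730469, 292.87890625), (20.328947067260742, 60.65060806274414), 0.0657501071691513)
t 25.9 mm dx 1 dy -1 dz 81 roll -0.002 (alt 3.139) q6 0.39 open 0.046
```

```bash
python3 -m crank '[[0,0,0,30,0],[0,0,0,60,0],[0,0,0,75,0],[0,0,0,80,0],[0,0,0,80,0],[-1,0,0,80,0],[-1,0,0,80,0],[-1,0,0,80,0],[-1,0,0,80,0],[-1,0,0,80,0],[-1,0,0,80,0]]' 10;  python3 -c "
from h import *
goto(.613,.2945,.205,np.radians(77))
s=telemetry.observe();print(s['grip_force'],s['tool_pos'])"; python3 -m crank '[[-1,0,0,-1,0],[-1,0,0,-30,0],[-1,0,0,-70,0],[-1,0,0,-110,0],[-1,0,0,-120,0],[-1,0,0,-120,0],[-1,0,0,-120,0]]';python3 -c "
from h import *
goto(.5317,.0362,.30,np.radians(81.8))"
```

```text
time: 26.78
tool_pos: [0.4915, 0.296, 0.2067]
tool_rot: [3.14, -0.001, 1.588]
contact_force: [-0.6, -0.2, 6.6]
opening: 0.02
grip_force: 10.0
t 26.8 mm dx -4 dy 121 dz 2 roll 0.244 (alt -2.898) q6 0.39 open 0.020
9.9929478764534 [0.49153601 0.29596273 0.20672766]
time: 27.37
tool_pos: [0.4911, 0.2957, 0.3256]
tool_rot: [3.141, -0.0, 1.588]
contact_force: [-0.0, -0.0, -0.8]
opening: 0.0198
grip_force: 10.0
t 27.4 mm dx -260 dy 36 dz 26 roll 0.160 (alt -2.981) q6 0.39 open 0.020
```

```bash
python3 -m crank '[[-1,-260,36,0,0.16],[-1,-260,36,0,0.16],[-1,-260,36,0,0.16],[-1,-260,36,0,0.16],[-1,-260,36,0,0.16],[-1,-260,36,0,0.16],[-1,-260,36,0,0.16],[-1,-260,36,0,0.16],[-1,-260,36,26,0.16],[-1,-260,36,26,0.16],[-1,-260,36,26,0.16],[-1,-260,36,26,0.16]]'; python3 -c "
from h import *
p,d,W=cloud('scene')
Z=np.nan_to_num(W[...,2])
zb=telemetry.observe()['tool_pos'][2]-.2067
k=(np.hypot(W[...,0]-.5317,W[...,1]-.0362)<.05)&(Z>zb)&(Z<zb+.078)
v=(cv2.cvtColor(p,cv2.COLOR_RGB2HSV)[...,2]);print(k.sum(), W[k].min(0),W[k].max(0))
goto(.5317,.0362,.2137,np.radians(81.8))"
```

```text
time: 28.37
tool_pos: [0.5316, 0.0376, 0.2996]
tool_rot: [-3.14, -0.0, 1.429]
contact_force: [0.7, 1.2, 0.7]
opening: 0.02
grip_force: 10.0
517 [0.5011254  0.00322912 0.09408272] [0.55643217 0.0643439  0.17138552]
t 28.4 mm dx -1 dy 0 dz 86 roll 0.002 (alt -3.140) q6 0.07 open 0.020
```

```bash
python3 -m crank '[[-1,0,0,30,0],[-1,0,0,55,0],[-1,0,0,70,0],[-1,0,0,78,0],[-1,0,0,82,0],[-1,0,0,84,0],[-1,0,0,86,0],[-1,0,0,86,0],[-1,0,0,87,0],[-1,0,0,87,0]]'; python3 -c "
from h import *
goto(.5317,.0362,.2137,np.radians(81.8))"
```

```text
time: 29.25
tool_pos: [0.5321, 0.0365, 0.2137]
tool_rot: [3.14, -0.0, 1.428]
contact_force: [-0.3, -0.0, 3.3]
opening: 0.0198
grip_force: 10.0
t 29.2 mm dx -0 dy -0 dz -0 roll -0.000 (alt 3.142) q6 0.07 open 0.020
```

```bash
python3 -m crank '[[-0.1,0,0,0,0],[-0.1,0,0,0,0],[-0.1,0,0,0,0],[-0.1,0,0,-20,0],[-0.1,0,0,-50,0],[-0.1,0,0,-90,0],[-0.1,0,0,-120,0],[-0.1,0,0,-130,0],[-0.1,100,0,-130,0],[-0.1,200,0,-130,0],[-0.1,250,0,-130,0],[-0.1,250,0,-130,0]]';python3 -m crank '[[-0.1,50,0,0,0],[-0.1,50,0,0,0],[-0.1,50,0,0,0],[-0.1,50,0,0,0]]'; python3 -c "
from h import *
for n in ('top','scene'):
  p,d,W=cloud(n);Z=np.nan_to_num(W[...,2])
  for c,h in [((.6007,-.1031),.084),((.6188,.0236),.073),((.5135,-.0906),.082),((.5317,.0362),.082),((.55,-.355),.079)]:
    k=(np.hypot(W[...,0]-c[0],W[...,1]-c[1])<.06)&(np.abs(Z-h)<.02)&(Z>h-.006)
    m,l,s,_=cv2.connectedComponentsWithStats(k.astype(np.uint8))
    if n=='top' or 1:
      i=1+np.argmax(s[1:,4]);j=l==i;r=cv2.minAreaRect((W[j][:,:2]*1000).astype(np.float32))
      print(n,c,h,'q10/50/90',np.quantile(Z[j],[.1,.5,.9]).round(4),np.round(r[0],1),np.round(r[1],1),round(r[2],1))
"
```

```text
time: 30.25
tool_pos: [0.5554, 0.2029, 0.3424]
tool_rot: [-3.141, 0.0, 1.427]
contact_force: [0.6, -0.8, 0.6]
opening: 0.0415
grip_force: 0.0
time: 30.58
tool_pos: [0.5623, 0.2508, 0.3418]
tool_rot: [-3.14, 0.001, 1.429]
contact_force: [0.3, -0.3, -0.5]
opening: 0.0415
grip_force: 0.0
top (0.6007, -0.1031) 0.084 q10/50/90 [0.0812 0.0842 0.0884] [ 600.  -101.9] [38.5 37. ] 54.4
top (0.6188, 0.0236) 0.073 q10/50/90 [0.0705 0.074  0.0779] [619.8  25. ] [17.3 16.3] 1.0
top (0.5135, -0.0906) 0.082 q10/50/90 [0.0788 0.0824 0.0864] [513.8 -92.3] [95.3 30.4] 81.5
top (0.5317, 0.0362) 0.082 q10/50/90 [0.0792 0.0827 0.0858] [532.3  36.3] [59.4 20.3] 81.6
top (0.55, -0.355) 0.079 q10/50/90 [0.0753 0.0786 0.0824] [ 549.3 -352. ] [37.4 35.9] 89.4
scene (0.6007, -0.1031) 0.084 q10/50/90 [0.0814 0.0838 0.0857] [ 599.6 -104.2] [39.  36.8] 45.9
scene (0.6188, 0.0236) 0.073 q10/50/90 [0.0694 0.0727 0.0743] [618.3  21.6] [17.5 18. ] 25.3
scene (0.5135, -0.0906) 0.082 q10/50/90 [0.0796 0.0822 0.0841] [512.7 -93.6] [98.8 31.6] 82.5
scene (0.5317, 0.0362) 0.082 q10/50/90 [0.0795 0.0822 0.0837] [531.5  34.8] [61.5 20.8] 80.9
scene (0.55, -0.355) 0.079 q10/50/90 [0.0761 0.0784 0.0803] [ 546.6 -355.2] [37.9 38.5] 39.2
```

All five objects are at the right heights, upright and centred, in both views.

```bash
python3 -c "
from cell import ticket
print(ticket.hand_in())"
```

```text
the job is handed in; nothing more can be done
None
```

The job is handed in: the old bottle stands upright in the returns basket, clear of the blister strip. The fresh bottle, vial and both cartons are upright and fully down in their matching cut-outs, checked by depth from two cameras, at about 31 s.

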